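# Hang the glassware basket on a hook that holds

## Task

Take the small steel glassware basket by its black grip and hang it by its bail on a hook of the grey rack. The catch of one hook may not have engaged, so before letting go tug the basket gently downwards to make sure the hook holds; if that hook runs down under the pull, lift off and use the other one. Leave the basket hanging still on the hook that held, and knock nothing over.

Things in the scene. Friction and masses are not known exactly. Their poses are not given: they have to be found in the camera images.
- basket_grip (a point): Centre of the basket's black upright grip, a block 14 (its x) by 24 (its y) by 46 mm tall, to be grasped from above. It is 175 mm above the basket's bottom (foot of the grip 152 mm, top 198 mm), on a stem over the bail's apex. Axes: z up, y along the bail.
- basket_eye (a point): Underside of the middle of the bail's apex, the place that rests on a hook: 43 mm straight below basket_grip, 132 mm above the bottom. Below it the bail is open down to the tray's rim. The bail is 6 mm wire in the basket's y-z plane: a flat 24 mm apex, then sloping sides down to the tray's two short sides, 110 mm apart.
- basket: The basket, rigid steel, loose, standing upright; mass 0.2 to 0.32 kg. An open tray 60 (x) by 110 (y) by 45 mm tall with bail and grip above it. Origin: centre of its underside.
- rack: Fixed rack: upright grey housing 26 (x) by 260 (y) by 217 mm tall on a foot plate 8 mm thick reaching 102 mm forward under the hooks. Origin at table level under the housing's middle; -x is its front, with a hook 85 mm to either side. An unseen catch inside carries at least one hook, sometimes the left, sometimes the right, rarely both; nothing outside shows which.
- hook_left: Left hook (rack's +y), flat steel 14 mm wide, axes as the rack's. Origin: middle of its seat, on the upper face, 70 mm in front of the rack's origin, 190 mm above the table. The seat is a trough 22 mm long in x that the bail lies across (bail along y): in front the tip rises 12 mm above the seat, behind is a step 5 mm high. The hook plate on the housing is 49 mm behind.
- hook_right: Right hook (rack's -y), the same as the left one. How the hooks give: each slides straight down and springs back up unloaded. One that its catch carries yields about 0.7 mm per newton (2 mm under the basket, 5 to 7 mm in a gentle tug). One not carried runs down under 1.5 N to its stop 30 mm lower; the basket's weight is enough. Do not load a hook with more than 25 N.
- erlenmeyer: Bystander: clear glass conical flask, 64 mm wide, 99 mm tall, origin under its middle; must not be knocked over.
- amber_bottle: Bystander: brown bottle with black cap, 48 mm wide, 102 mm tall, origin under its middle; must not be knocked over.
- cylinder: Bystander: clear measuring cylinder on a blue foot, 54 mm wide, 154 mm tall, origin under its middle; must not be knocked over.

How it is judged:
On the way:
1. with the basket's bail on a hook that holds, and the basket still in the gripper, it is tugged down: the load on the hook is over 5 N (basket's weight included) while the hook sinks less than 20 mm (contact force between the fingers and basket above 1 N and ((contact force between basket and hook_left above 5 N and height (world z) of hook_left above 0.17 m and distance between basket_eye and hook_left below 0.018 m) or (contact force between basket and hook_right above 5 N and height (world z) of hook_right above 0.17 m and distance between basket_eye and hook_right below 0.018 m))), for 0.15 s.
At the end, for the whole second after the job is handed in: The basket hangs by its bail's apex in the seat of a hook (within 18 mm of the seat's middle) that has sunk less than 10 mm, upright within 0.15 rad and at rest (under 0.05 m/s) (angle between basket's own z axis and vertical below 0.15 rad and linear speed of basket below 0.05 m/s and ((contact force between basket and hook_left above 1 N and height (world z) of hook_left above 0.18 m and distance between basket_eye and hook_left below 0.018 m) or (contact force between basket and hook_right above 1 N and height (world z) of hook_right above 0.18 m and distance between basket_eye and hook_right below 0.018 m))); the robot touches nothing.
It fails at once if a hook is loaded with more than 25 N (contact force between basket and hook_left above 25 N or contact force between basket and hook_right above 25 N).
It fails at once if a flask, bottle or cylinder is knocked over (angle between any of erlenmeyer, amber_bottle, cylinder's own z axis and vertical above 0.6 rad).
It fails at once if the basket is tipped over (angle between basket_grip's own z axis and vertical above 0.7 rad).
It also fails if it takes over 54 s, if anything falls off the work surface, if the arm or the gripper's body presses on something with over 40 N, if the wrist force passes 120 N, or if a joint passes its speed limit or range.

## Robot

A 6-joint arm with a two-finger parallel gripper is mounted at the origin on a cart in front of the work surface, level with it; the furniture and walls round the work are solid. World frame = base frame: x ahead of the robot, y to its left, z up, the work surface at z = 0. Lengths are in m, angles in rad, forces in N, time in s.
With the tool pointing down it reaches from about 0.375 to 0.975 m from the base axis. Payload 3.8 kg.
Tool frame: the origin (TCP) lies at the very end of the fingers, on their centre line; the grasp point (between the pads) lies 19 mm behind it (bot.tcp_to_grasp is the z of the grasp point in the tool frame, in m); z points along the fingers, y is the direction in which the jaws open and shut (so a half turn about z gives the same grasp; the last joint's range is limited). The gripper opens to 85 mm and grips with 20 to 120 N. Pads are 22 mm wide; open, the fingers measure 114 mm over their backs; the gripper's body (76 mm by 85 mm) begins 54 mm behind the grasp point. The pads swing forward as they close: fully open they stand 13 mm farther back than shut.
Start: joints at [1.293, 0.264, 1.604, -0, 1.274, -0.037], TCP at [0.161, 0.656, 0.194] pointing down, gripper open.
Joint ranges: [-2.63, 2.63], [-0.94, 2.18], [0.31, 2.57], [-1.31, 4.45], [0, 2.66], [-2.55, 2.55]. Speed limits (rad/s): [2.57, 2.57, 3.14, 3.14, 3.14, 3.14].

## Interface

Orientations are given as a rotation vector (axis times angle).
In Python, from workcell import status, vision, job, bot gives the robot as it stands.
- The arm moves only by the tool apply_moves, never from a script. Its argument "deltas" is a list of rows, each a list of 7 numbers: the shift along the tool's x, y, z in m, then the turn, a rotation vector about the tool's x, y, z in rad, then the closure, from 0 (fully open) to 1 (shut). In form: [[x, y, z, rx, ry, rz, jaw], ...]. A call has 1 to 8 rows; each row is the pose to reach, as a shift and turn from the pose commanded when the call began, along the tool's axes at that moment; what a row does not reach only later rows make up. A row lasts 1/12 s, in which the tool goes at most 41.7 mm and 7.16 degrees, less where a joint would pass 70% of its speed; a pose out of reach is approached as far as the arm can. A call with a gripper value outside its range is refused whole. The fingers move at their own pace and stop on an object; "squeeze" is the grip in N (left out, the last holds). Time passes only in rows, so rows that repeat a pose let the fingers close. It gives the time, the measured TCP pose, the force and the opening at its end, in the units of the state.
- status.read_state(): the state, without advancing time (a new reading comes with each control period).
- vision.read_camera(name): name is "scene" or "side" or "wrist"; returns the picture (400x640x3 uint8, red, green, blue); there is no depth.
- vision.get_calibration(name): a dict with "fov_y" (degrees; the focal length in pixels is half the picture's height over the tangent of half this angle, whatever the lens; pixels are square), "cx", "cy" (the principal point, pixels), "R" (3x3) and "t" (3): a world point X has camera coordinates R X + t; the wrist camera has in their place "tool_from_camera" (4x4, takes a point from camera to tool coordinates, whose origin is the TCP and whose axes are the flange's). Camera axes: x right, y down, z forward; pixel columns grow to the right and rows downward; lengths in m; the calibration is good to about 2 mm. The wrist camera is an equidistant fisheye: a pixel r from the principal point sees the ray r / f radians off the axis. A picture is of the moment at which its call begins: read the wrist's pose just before it. get_calibration takes no time and is no camera call.
- job.finish_job(): hands the job in, once; it reports no verdict.
The state is a dict: "time": time; "q": joint angles; "joint_vel": joint speeds; "joint_torque": joint torques, N m; "tool_pos": TCP position; "tcp_rot": TCP orientation; "wrist_force": force on the tool from outside, world axes, zero at the start; "torque": the same for the moment, N m; "width": opening from 0.0 (shut) to 1.0 (fully open).
Only numpy, scipy, OpenCV 4.12 (cv2) and the standard library are available. Lean on these libraries where they do the work, as an engineer would, in place of code of your own. Each camera call takes 0.05 s, during which the arm holds its last target. There are 200 camera calls.

## Working session

There is one attempt and no reset: what is moved stays moved. The work goes in short steps, Python scripts to look and compute and a tool call to move; the robot and the scene stay as the last step left them, time stands still between calls to the robot, and variables do not carry over. Pictures are saved under pics/ and viewed, about 8 in all and at most 12, crops included, and the job is handed in when it is done.

Besides the shell and the picture viewer there is one more tool, called after "Request:" in YAML: its name, and indented under it one key for each argument. apply_moves: Moves the arm, as the interface text tells. Its arguments: {"type":"object","properties":{"deltas":{"type":"array","items":{"type":"array","items":{"type":"number"}}},"squeeze":{"type":"number"}},"required":["deltas"]}

```bash
mkdir -p pics; ls; python3 - <<'E'
from workcell import status, vision, job, bot
import cv2, numpy as np
np.set_printoptions(precision=4,suppress=True)
for n in ("scene","side","wrist"):
    c=vision.get_calibration(n); print(n,c)
print(bot.tcp_to_grasp); s=status.read_state(); print(s)
a=vision.read_camera("scene"); b=vision.read_camera("side"); w=vision.read_camera("wrist")
for n,i in (("scene",a),("side",b),("wrist",w)): cv2.imwrite(f"pics/{n}0.png",i[:,:,::-1])
E
```

```text
pics
scene {'fov_y': 53.356777042045955, 'cx': 317.08020127454193, 'cy': 199.39923032647135, 'R': array([[ 0.882 , -0.4711, -0.0067],
       [-0.2725, -0.4986, -0.8229],
       [ 0.3843,  0.7276, -0.5682]]), 't': array([-0.2458,  0.4241,  0.5332])}
side {'fov_y': 46.079879070415195, 'cx': 321.05307760237014, 'cy': 201.95762620386554, 'R': array([[ 0.7313, -0.682 ,  0.0084],
       [-0.4567, -0.4988, -0.7366],
       [ 0.5065,  0.5348, -0.6763]]), 't': array([-0.1304,  0.5026,  0.7761])}
wrist {'fov_y': 65.70646984690485, 'cx': 323.2998801565255, 'cy': 202.81972952868585, 'tool_from_camera': array([[-0.0017, -0.9594, -0.2822,  0.071 ],
       [ 1.    , -0.002 ,  0.0009, -0.    ],
       [-0.0014, -0.2822,  0.9594, -0.1814],
       [ 0.    ,  0.    ,  0.    ,  1.    ]])}
-0.0187
{'time': 0.0, 'q': array([ 1.2931,  0.2648,  1.6054,  0.    ,  1.2737, -0.0369]), 'joint_vel': array([-0.0004, -0.0008,  0.0024,  0.    ,  0.0001, -0.0006]), 'joint_torque': array([ -0.0007, -51.5116, -36.7313,  -0.0002,   0.0132,  -0.    ]), 'tool_pos': array([0.1607, 0.6547, 0.1925]), 'tcp_rot': array([-0.3773, -3.1185,  0.0035]), 'wrist_force': array([-0.1816, -0.4175,  0.602 ]), 'torque': array([-0.0181,  0.0149, -0.0111]), 'width': 1.000924608395649}
```

View pics/scene0.png

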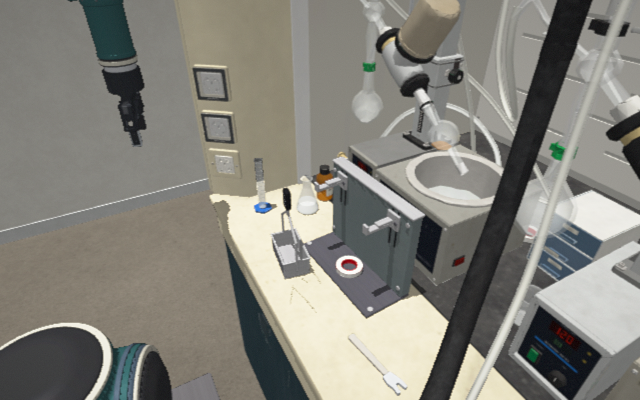

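View pics/side0.png

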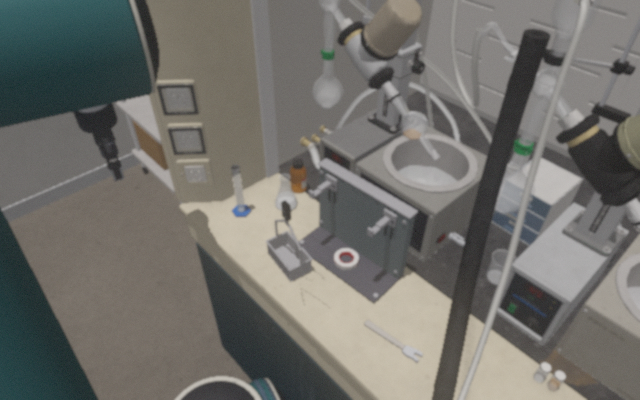

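The scene view shows the basket at about (291,250), its black grip at (287,198) and the rack's hooks at (332,182) and (380,225). The flask, bottle and cylinder stand behind the basket. The side view shows the same things. I'll enlarge both next.

```bash
python3 - <<'E'
import cv2, numpy as np
a=cv2.imread("pics/scene0.png")[150:320,230:430]; b=cv2.imread("pics/side0.png")[150:310,225:425]
cv2.imwrite("pics/a1.png",cv2.resize(a,(800,680))[:600] if 0 else cv2.resize(a,None,fx=3.5,fy=3.5,interpolation=cv2.INTER_CUBIC))
cv2.imwrite("pics/b1.png",cv2.resize(b,None,fx=3.5,fy=3.5,interpolation=cv2.INTER_CUBIC))
E
```

```text
(no output)
```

View pics/a1.png

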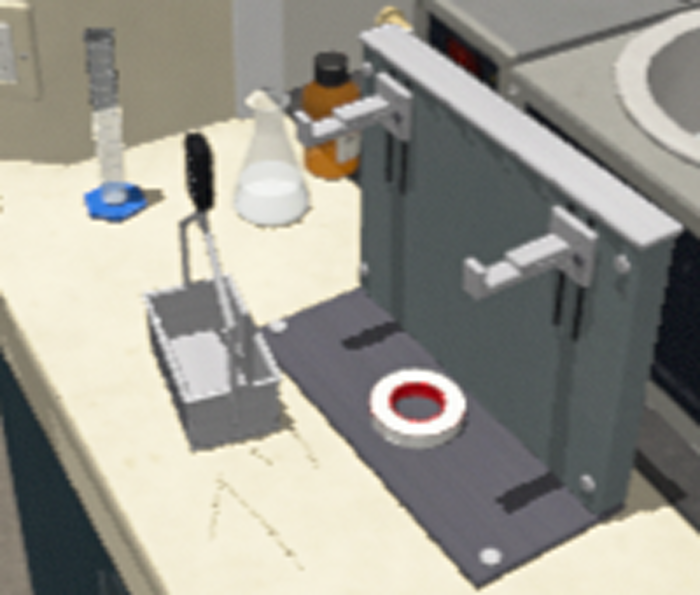

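View pics/b1.png

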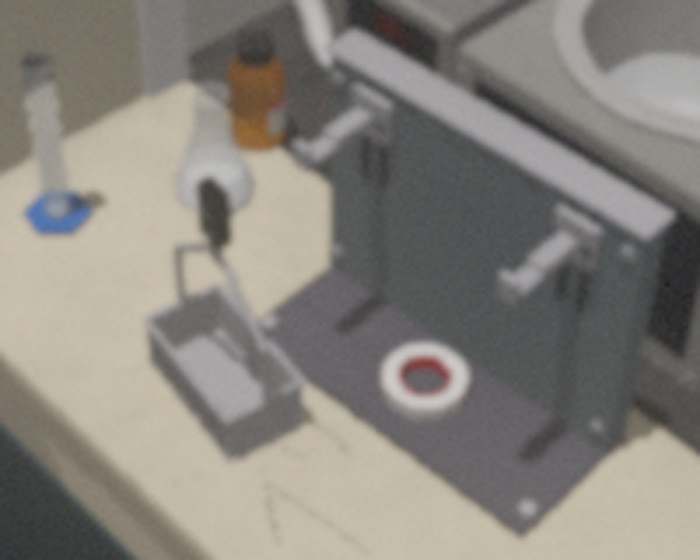

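```bash
cat > h.py <<'E'
import numpy as np
from workcell import vision
np.set_printoptions(precision=4,suppress=True)
def ray(n,p):
    c=vision.get_calibration(n); f=200/np.tan(np.radians(c['fov_y']/2)); R=np.array(c['R']); t=np.array(c['t'])
    d=R.T@np.array([(p[0]-c['cx'])/f,(p[1]-c['cy'])/f,1]); return -R.T@t, d/np.linalg.norm(d)
def onz(n,p,z):
    o,d=ray(n,p); return o+d*(z-o[2])/d[2]
def tri(p,q):
    (a,u),(b,v)=ray('scene',p),ray('side',q)
    s=np.linalg.lstsq(np.c_[u,-v],b-a,rcond=None)[0]
    P,Q=a+u*s[0],b+v*s[1]; return (P+Q)/2,np.linalg.norm(P-Q)
S=lambda x,y:(230+(x+.5)/3.5-.5,150+(y+.5)/3.5-.5)
D=lambda x,y:(225+(x+.5)/3.5-.5,150+(y+.5)/3.5-.5)
E
python3 - <<'E'
from h import *
P={'grip':((200,172),(214,213),.175),'footRF':((480,587),(522,533),.008),'screwR':((490,556),(528,507),.008),'screwL':((277,326),(267,320),.008),
'topLF':((362,42),(335,47),.217),'topRF':((648,243),(655,238),.217),
'rim1':((147,295),(148,322),.045),'rim3':((277,378),(302,382),.045),'rim4':((190,407),(232,420),.045),
'rtip':((475,262),(508,270),.202),'ltip':((303,125),(303,143),.202),
'cyl':((115,200),(57,213),.005),'flaskbot':((270,210),(215,192),.02),'amber':((332,150),(255,125),.03)}
for k,(a,b,z) in P.items():
    print(k,*tri(S(*a),D(*b)),onz('scene',S(*a),z)[:2],onz('side',D(*b),z)[:2])
for n in('scene','side'): print(ray(n,(320,200))[0])
E
```

```text
grip [0.3942 0.3488 0.1755] 0.0008951570263810387 [0.394 0.349] [0.395  0.3495]
footRF [ 0.4602  0.1259 -0.0008] 0.0026429433168727538 [0.4543 0.1194] [0.4565 0.1229]
screwR [0.468  0.1296 0.0171] 0.0018804013112383787 [0.4719 0.1351] [0.4746 0.1341]
screwL [0.4561 0.3741 0.0094] 0.001971774638728683 [0.4558 0.3747] [0.4581 0.3757]
topLF [0.5296 0.385  0.2133] 0.007500732189670746 [0.5212 0.3757] [0.5313 0.3837]
topRF [0.5387 0.1182 0.224 ] 0.0015770407877550964 [0.5443 0.1245] [0.5461 0.1223]
rim1 [0.3711 0.4001 0.0507] 0.0007663200849346573 [0.3738 0.4071] [0.3736 0.4043]
rim3 [0.4118 0.2863 0.0514] 0.0013223241102948908 [0.4141 0.2919] [0.4162 0.2907]
rim4 [0.3571 0.2954 0.0461] 0.0047593963316435875 [0.3552 0.2944] [0.3601 0.2977]
rtip [0.4742 0.1732 0.1992] 0.0036113003484269687 [0.4698 0.1691] [0.4743 0.1722]
ltip [0.4645 0.3446 0.1924] 0.00667628322883333 [0.4534 0.3282] [0.4614 0.3384]
cyl [0.4132 0.5737 0.0059] 7.1158019971906e-05 [0.4136 0.575 ] [0.4136 0.5746]
flaskbot [ 0.5221  0.5137 -0.0014] 0.00429290902045409 [0.5067 0.4854] [0.5104 0.4968]
amber [0.5923 0.543  0.0135] 0.0019387486242047607 [0.5814 0.5222] [0.5788 0.5276]
[ 0.1274 -0.2923  0.6503]
[-0.0682 -0.2533  0.8962]
```

```bash
cat >> h.py <<'E'
from workcell import status
from scipy.spatial.transform import Rotation as Ro
def to(pos,yaw,pose=None):
    """deltas (tool axes) to TCP pos with tool y (jaw) at yaw, pointing down"""
    s=status.read_state(); p,r=pose or (s['tool_pos'],s['tcp_rot'])
    R=Ro.from_rotvec(r).as_matrix(); c,n=np.cos(yaw),np.sin(yaw)
    G=np.array([[n,c,0],[-c,n,0],[0,0,-1]]); 
    G=np.c_[np.cross([c,n,0],[0,0,-1]),[c,n,0],[0,0,-1]]
    return np.r_[R.T@(np.array(pos)-p),Ro.from_matrix(R.T@G).as_rotvec()]
E
python3 -c "
from h import *
print(to([.3945,.349,.28],-.13,([.161,.656,.194],[-.3773,-3.1185,.0035])))"
```

```text
[-0.3    -0.2426 -0.0855 -0.0019  0.0016  1.46  ]
```

Request:
apply_moves:
  deltas:
    - [0,0,-0.03,0,0,0,0.5]
    - [-0.3,-0.2426,-0.0855,0,0,1.46,0.5]
    - [-0.3,-0.2426,-0.0855,0,0,1.46,0.5]
    - [-0.3,-0.2426,-0.0855,0,0,1.46,0.5]
    - [-0.3,-0.2426,-0.0855,0,0,1.46,0.5]
    - [-0.3,-0.2426,-0.0855,0,0,1.46,0.5]
    - [-0.3,-0.2426,-0.0855,0,0,1.46,0.5]
    - [-0.3,-0.2426,-0.0855,0,0,1.46,0.5]

```text
time: 0.82
tool_pos: [0.3362, 0.4238, 0.2653]
tcp_rot: [1.671, 2.66, -0.0]
wrist_force: [1.9, 0.4, -0.2]
width: 0.501
```

```bash
python3 -c "
from h import *
print(to([.3945,.349,.28],-.13), status.read_state()['width'])"
```

```text
[-0.0927  0.02   -0.0147 -0.0002  0.0003  0.5793] 0.5005333920683621
```

Request:
apply_moves:
  deltas:
    - [-0.093,0.02,-0.015,0,0,0.58,0.5]
    - [-0.093,0.02,-0.015,0,0,0.58,0.5]
    - [-0.093,0.02,-0.015,0,0,0.58,0.5]
    - [-0.093,0.02,-0.015,0,0,0.58,0.5]
    - [-0.093,0.02,-0.015,0,0,0.58,0.5]
    - [-0.093,0.02,-0.015,0,0,0.58,0.5]
    - [-0.093,0.02,-0.015,0,0,0.58,0.5]
    - [-0.093,0.02,-0.015,0,0,0.58,0.5]

```text
time: 1.48
tool_pos: [0.3943, 0.351, 0.28]
tcp_rot: [-2.353, -2.081, 0.001]
wrist_force: [0.7, 0.8, 0.4]
width: 0.499
```

```bash
python3 -c "
from h import *
import cv2
s=status.read_state();print(s['tool_pos'],s['tcp_rot'],to([.3945,.349,.28],-.13))
w=vision.read_camera('wrist');cv2.imwrite('pics/w1.png',w[:,:,::-1])
c=vision.get_calibration('wrist');T=np.array(c['tool_from_camera']);f=200/np.tan(np.radians(c['fov_y']/2))
Rt=Ro.from_rotvec(s['tcp_rot']).as_matrix()
def proj(X):
    x=np.linalg.inv(T)@np.r_[Rt.T@(np.array(X)-s['tool_pos']),1];x=x[:3];r=np.hypot(x[0],x[1]);th=np.arctan2(r,x[2]);return np.array([c['cx'],c['cy']])+f*th*x[:2]/r
for X in ([.3945,.349,.198],[.3945,.349,.152],[.472,.335,.19],[.484,.1655,.19],[.457,.375,.008]): print(X,proj(X))
"
```

```text
[0.3943 0.351  0.28  ] [-2.3532 -2.0813  0.0007] [-0.002   0.0005  0.     -0.0003  0.0003  0.0075]
[0.3945, 0.349, 0.198] [323.149 198.973]
[0.3945, 0.349, 0.152] [323.2128 186.8828]
[0.472, 0.335, 0.19] [407.3003 201.1988]
[0.484, 0.1655, 0.19] [418.0285 337.5274]
[0.457, 0.375, 0.008] [363.38   142.1263]
```

View pics/w1.png

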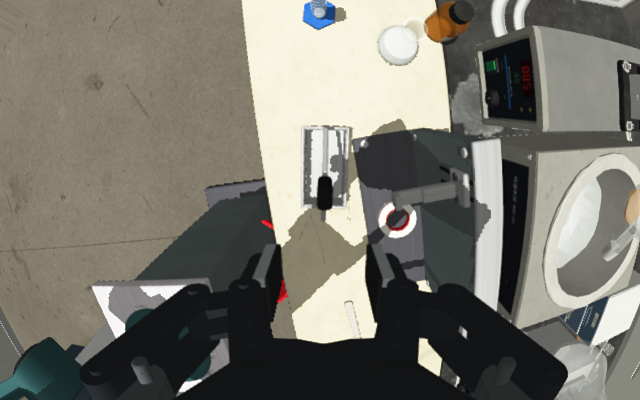

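The wrist view shows the grip's top at about (324,195), as predicted, with the tray square to the jaws. The left hook runs from its tip (397,198) to (465,186). I'll zoom in on it.

```bash
python3 -c "
import cv2
w=cv2.imread('pics/w1.png')[120:240,290:490]
cv2.imwrite('pics/w1c.png',cv2.resize(w,None,fx=4,fy=4,interpolation=cv2.INTER_CUBIC))"
```

```text
(no output)
```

View pics/w1c.png

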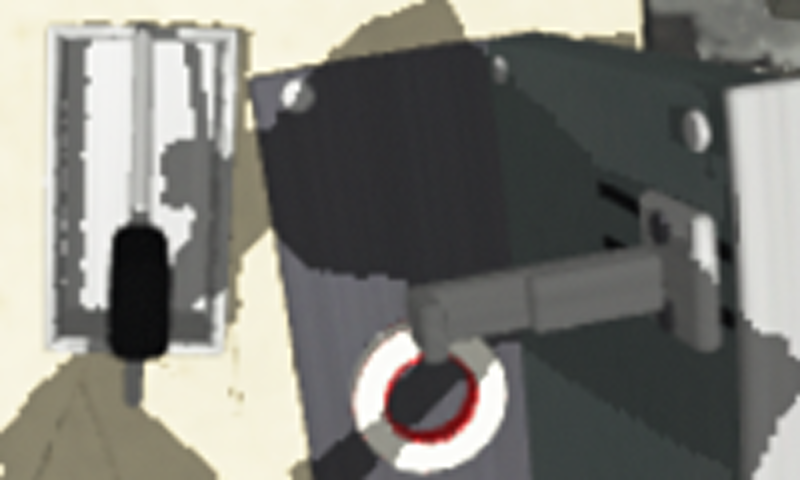

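```bash
cat >> h.py <<'E'
def wz(p,z,pos,rot):
    c=vision.get_calibration('wrist');T=np.array(c['tool_from_camera']);f=200/np.tan(np.radians(c['fov_y']/2))
    u=(np.array(p)-[c['cx'],c['cy']])/f; th=np.hypot(*u); d=np.r_[u/th*np.sin(th),np.cos(th)]
    R=Ro.from_rotvec(rot).as_matrix(); o=pos+R@T[:3,3]; d=R@T[:3,:3]@d
    return o+d*(z-o[2])/d[2]
E
python3 -c "
from h import *
A=([.3943,.351,.28],[-2.3532,-2.0813,.0007])
for n,x,y,z in (('tipback',447,310,.19),('step',530,295,.195),('seat',488,305,.19),('hookend',660,270,.195),('s1',296,93,.008),('footL',250,75,.008),('foot2',306,400,.008),('capL',727,90,.217),('cap2',745,480,.217),('rimTL',48,30,.045),('rimTR',243,30,.045),('rimBL',48,350,.045),('rimBR',230,350,.045),('griptop',140,295,.198)):
  print(n,wz((290+x/4,120+y/4),z,*A)[:2])
"
```

```text
tipback [0.4668 0.3393]
step [0.4858 0.342 ]
seat [0.4768 0.3393]
hookend [0.5189 0.3442]
s1 [0.4578 0.3733]
footL [0.4416 0.3817]
foot2 [0.4507 0.254 ]
capL [0.5269 0.3885]
cap2 [0.5327 0.2973]
rimTL [0.3733 0.4084]
rimTR [0.4379 0.4004]
rimBL [0.3579 0.2978]
rimBR [0.4215 0.2899]
griptop [0.3967 0.3535]
```

Request:
apply_moves:
  deltas:
    - [-0.001,0.001,0.035,0,0,0,0.5]
    - [-0.001,0.001,0.07,0,0,0,0.5]
    - [-0.001,0.001,0.1,0,0,0,0.5]
    - [-0.001,0.001,0.122,0,0,0,0.5]
    - [-0.001,0.001,0.122,0,0,0,0.5]
    - [-0.001,0.001,0.122,0,0,0,0.75]
    - [-0.001,0.001,0.122,0,0,0,1.0]
    - [-0.001,0.001,0.122,0,0,0,1.0]
  squeeze: 60

```text
time: 2.2
tool_pos: [0.3969, 0.3513, 0.1614]
tcp_rot: [2.355, 2.079, 0.007]
wrist_force: [-0.2, 0.3, 1.9]
width: 0.085
```

Request:
apply_moves:
  deltas:
    - [0,0,0,0,0,0,1]
    - [0,0,0,0,0,0,1]
    - [0,0,0,0,0,0,1]
    - [0,0,0,0,0,0,1]

```text
time: 2.53
tool_pos: [0.3969, 0.3513, 0.1616]
tcp_rot: [-2.356, -2.078, -0.008]
wrist_force: [-1.3, -0.4, 6.7]
width: -0.003
```

The jaws read fully shut, so they don't hold the 14 mm grip. I'll look before going on.

```bash
python3 -c "
from h import *
import cv2
s=status.read_state();print(s['tool_pos'],s['tcp_rot'],s['wrist_force'],s['width'])
a=vision.read_camera('scene')[170:290,240:370];b=vision.read_camera('side')[170:290,240:370]
cv2.imwrite('pics/m1.png',cv2.resize(np.hstack([a,b])[:,:,::-1],None,fx=3,fy=3,interpolation=cv2.INTER_CUBIC))"
```

```text
[0.3969 0.3513 0.1616] [-2.3556 -2.0784 -0.0082] [-1.2794 -0.37    6.6815] -0.0028878286562515594
```

View pics/m1.png

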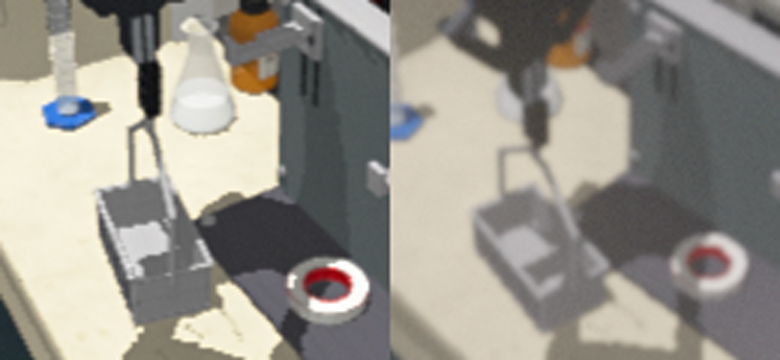

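The picture shows dark finger ends over the grip, with the bail apex at (140,120), but I can't tell whether the grip is held. The upward force suggests contact. A small lift and the wrist force will tell.

Request:
apply_moves:
  deltas:
    - [0,0,-0.006,0,0,0,1]
    - [0,0,-0.012,0,0,0,1]
    - [0,0,-0.02,0,0,0,1]
    - [0,0,-0.03,0,0,0,1]
    - [0,0,-0.03,0,0,0,1]
    - [0,0,-0.03,0,0,0,1]

```text
time: 3.13
tool_pos: [0.3961, 0.3504, 0.1897]
tcp_rot: [2.356, 2.078, 0.004]
wrist_force: [-0.4, -1.2, -0.0]
width: 0.002
```

```bash
python3 -c "
from h import *
import cv2
s=status.read_state();print(s['tool_pos'],s['tcp_rot'],s['wrist_force'],s['width'])
a=vision.read_camera('scene')[150:290,240:370];b=vision.read_camera('wrist')[90:230,220:430]
cv2.imwrite('pics/m2.png',cv2.resize(np.hstack([a,b])[:,:,::-1],None,fx=2.3,fy=2.3,interpolation=cv2.INTER_CUBIC))"
```

```text
[0.3961 0.3504 0.1897] [2.3558 2.0782 0.0038] [-0.3725 -1.24   -0.0272] 0.0019864242982234773
```

View pics/m2.png

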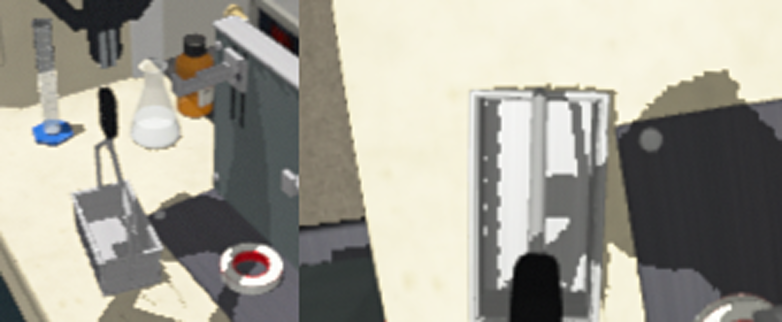

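```bash
python3 -c "
from h import *
c=vision.get_calibration('scene');f=200/np.tan(np.radians(c['fov_y']/2))
def pj(X):
  x=np.array(c['R'])@X+c['t'];return c['cx']+f*x[0]/x[2],c['cy']+f*x[1]/x[2]
for X in ([.3961,.3504,.1897],[.3961,.3504,.2085],[.395,.349,.198],[.395,.349,.132]): print(X,pj(np.array(X)))
print(status.read_state())
from workcell import bot; print([x for x in dir(bot) if x[0]!='_'])
# where do the fingertips stand: measured tip px
import cv2
a=vision.read_camera('scene')[110:230,240:340];b=vision.read_camera('side')[110:230,240:340];w=vision.read_camera('wrist')[150:270,270:390]
cv2.imwrite('pics/m3.png',cv2.resize(np.hstack([a,b,w])[:,:,::-1],None,fx=2.5,fy=2.5,interpolation=cv2.INTER_CUBIC))
"
```

```text
[0.3961, 0.3504, 0.1897] (np.float64(287.08513311111307), np.float64(192.38889297902907))
[0.3961, 0.3504, 0.2085] (np.float64(286.63473313862534), np.float64(184.8066162043751))
[0.395, 0.349, 0.198] (np.float64(286.68543731139545), np.float64(189.5280390726564))
[0.395, 0.349, 0.132] (np.float64(288.20706759373576), np.float64(214.97610907713187))
{'time': 3.2333, 'q': array([ 0.6772, -0.0116,  1.9228, -0.    ,  1.2305,  0.8022]), 'joint_vel': array([ 0.0014,  0.0069,  0.0109,  0.0006,  0.0011, -0.0011]), 'joint_torque': array([ -0.0008, -36.0739, -36.7555,  -0.0002,  -0.0195,  -0.0001]), 'tool_pos': array([0.3953, 0.3497, 0.1882]), 'tcp_rot': array([ 2.3558,  2.0783, -0.0002]), 'wrist_force': array([-1.1597,  0.1799, -0.8319]), 'torque': array([ 0.028 , -0.0361,  0.0547]), 'width': 0.0025936152807446576}
['MotionError', 'tcp_to_grasp']
```

View pics/m3.png

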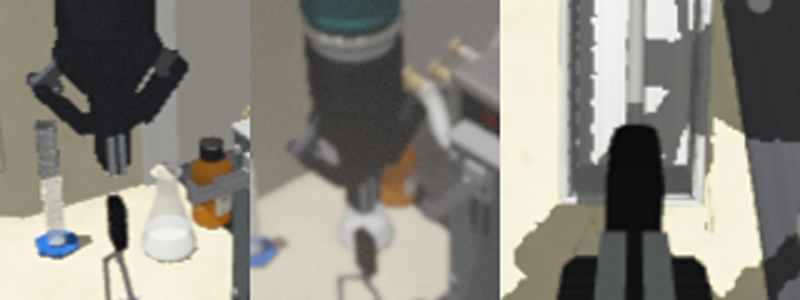

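```bash
python3 -c "
from h import *
print('tip',tri((285.5,179),(287,193)))
print('gripfoot',tri((240+119/2.5,110+250/2.5),(240+118/2.5,110+275/2.5)))
print('griptop',tri((240+115/2.5,110+196/2.5),(240+113/2.5,110+230/2.5)))"

```

```text
tip (array([0.3921, 0.3403, 0.2316]), np.float64(0.00525125327357402))
gripfoot (array([0.3926, 0.3437, 0.1503]), np.float64(0.0013911616222316888))
griptop (array([0.3935, 0.3482, 0.2021]), np.float64(0.0007057945624416544))
```

```bash
python3 -c "
from h import *
import cv2
for n in('scene','side'):
  c=vision.get_calibration(n);f=200/np.tan(np.radians(c['fov_y']/2))
  for z in (.194,.207,.235):
    x=np.array(c['R'])@[.161,.656,z]+c['t'];print(n,z,c['cx']+f*x[0]/x[2],c['cy']+f*x[1]/x[2])
a=cv2.imread('pics/scene0.png')[90:160,90:180];b=cv2.imread('pics/side0.png')[120:190,60:150]
cv2.imwrite('pics/m4.png',cv2.resize(np.hstack([a,b]),None,fx=4,fy=4,interpolation=cv2.INTER_CUBIC))
"
```

```text
scene 0.194 145.77543374729802 155.34114511552053
scene 0.207 144.41416536288304 150.54100435651588
scene 0.235 141.40945714707397 139.9457223821829
side 0.194 120.95737725188943 184.04696166882448
side 0.207 119.35910124756916 179.68540598058772
side 0.235 115.82571618165596 170.0431065959335
```

View pics/m4.png

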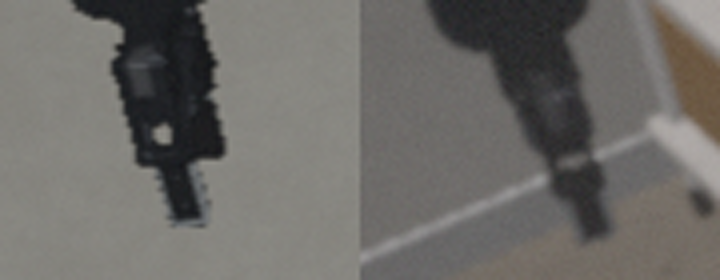

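The picture and the contact agree. With the jaws shut, the finger ends stand about 36 mm above the reported TCP: the scene and side triangulation gives 0.225 to 0.23 when the TCP reads 0.188, and they landed on the grip's top (0.198) when it read 0.1616. The grip hasn't moved. I'll open and go about 36 mm deeper, in stages, watching the force.

Request:
apply_moves:
  deltas:
    - [0,0,0,0,0,0,0.5]
    - [0,0,0,0,0,0,0.5]
    - [0,0,0,0,0,0,0.5]
    - [0,0,0.015,0,0,0,0.5]
    - [0,0,0.03,0,0,0,0.5]
    - [0,0,0.045,0,0,0,0.5]
    - [0,0,0.045,0,0,0,0.5]

```text
time: 3.97
tool_pos: [0.3933, 0.3482, 0.1399]
tcp_rot: [-2.356, -2.078, 0.009]
wrist_force: [-0.7, -0.7, -0.1]
width: 0.5
```

Request:
apply_moves:
  deltas:
    - [0,0,0.007,0,0,0,0.5]
    - [0,0,0.015,0,0,0,0.5]
    - [0,0,0.015,0,0,0,0.5]
    - [0,0,0.015,0,0,0,1]
    - [0,0,0.015,0,0,0,1]
    - [0,0,0.015,0,0,0,1]
    - [0,0,0.015,0,0,0,1]
    - [0,0,0.015,0,0,0,1]
  squeeze: 60

```text
time: 4.63
tool_pos: [0.3958, 0.3502, 0.1291]
tcp_rot: [-2.356, -2.078, -0.002]
wrist_force: [-0.3, 1.4, 1.9]
width: 0.157
```

The width is 0.157, about 13 mm, so the grip is held. Lifting.

Request:
apply_moves:
  deltas:
    - [0,0,-0.01,0,0,0,1]
    - [0,0,-0.03,0,0,0,1]
    - [0,0,-0.05,0,0,0,1]
    - [0,0,-0.07,0,0,0,1]
    - [0,0,-0.09,0,0,0,1]
    - [0,0,-0.09,0,0,0,1]
    - [0,0,-0.09,0,0,0,1]

```text
time: 5.22
tool_pos: [0.3962, 0.3504, 0.2197]
tcp_rot: [2.356, 2.078, 0.005]
wrist_force: [-0.2, 0.9, -2.2]
width: 0.157
```

```bash
python3 -c "
from h import *
import cv2
s=status.read_state();print(s['tool_pos'],s['tcp_rot'],s['wrist_force'],s['width'])
p=s['tool_pos'];print(to([.465,.338,p[2]],.068),to([.4755,.338,p[2]],.068))
a=vision.read_camera('scene')[130:280,230:370];b=vision.read_camera('side')[130:280,230:370]
cv2.imwrite('pics/g1.png',cv2.resize(np.hstack([a,b])[:,:,::-1],None,fx=2.8,fy=2.8,interpolation=cv2.INTER_CUBIC))"
```

```text
[0.3962 0.3504 0.2197] [2.3557 2.0782 0.0049] [-0.2356  0.9172 -2.2273] 0.15720136781073582
[-0.0037  0.0698  0.0001  0.0024 -0.002  -0.193 ] [-0.0024  0.0803  0.0002  0.0024 -0.002  -0.193 ]
```

The wrist force of −2.2 N is the basket's weight. Next I turn it to the rack's yaw and go over the left seat, staying above the tip.

Request:
apply_moves:
  deltas:
    - [0,0,0,0,0,-0.1,1]
    - [0,0.01,0,0,0,-0.193,1]
    - [-0.001,0.03,0,0,0,-0.193,1]
    - [-0.002,0.05,0,0,0,-0.193,1]
    - [-0.0025,0.065,0,0,0,-0.193,1]
    - [-0.0025,0.08,0,0,0,-0.193,1]
    - [-0.0025,0.08,0,0,0,-0.193,1]
    - [-0.0025,0.08,0,0,0,-0.193,1]

```text
time: 5.98
tool_pos: [0.4745, 0.3369, 0.2171]
tcp_rot: [-2.145, -2.294, 0.003]
wrist_force: [-0.4, 0.7, -2.4]
width: 0.153
```

```bash
python3 -c "
from h import *
import cv2
s=status.read_state();print(s['tool_pos'],s['tcp_rot'],s['wrist_force'],s['width'])
print(to([.4755,.338,.2197],.068))
a=vision.read_camera('scene')[100:230,270:390];b=vision.read_camera('side')[110:240,260:380]
cv2.imwrite('pics/g2.png',cv2.resize(np.hstack([a,b])[:,:,::-1],None,fx=3.3,fy=3.3,interpolation=cv2.INTER_CUBIC))"
```

```text
[0.4745 0.3369 0.2171] [-2.1455 -2.2935  0.0035] [-0.3818  0.7217 -2.4351] 0.15347727822775514
[ 0.001   0.001  -0.0026 -0.0023  0.0008 -0.0013]
```

View pics/g2.png

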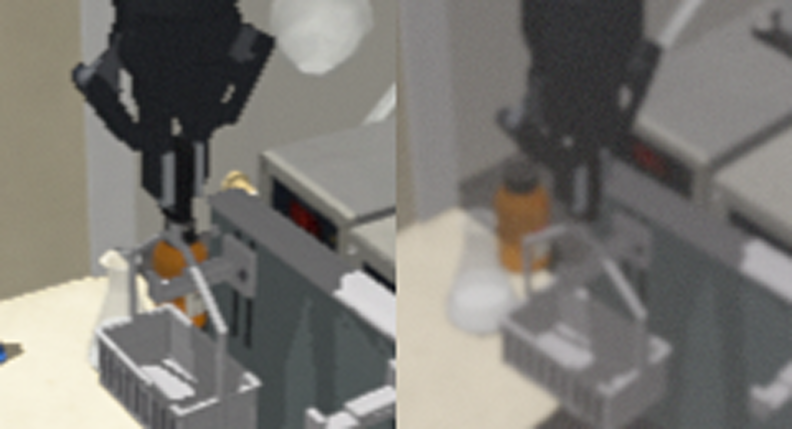

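The bail apex is above the left hook, at (175,238) over the seat at about (175,285). Now I lower gently.

Request:
apply_moves:
  deltas:
    - [0.001,0.001,0.006,0,0,0,1]
    - [0.001,0.001,0.012,0,0,0,1]
    - [0.001,0.001,0.018,0,0,0,1]
    - [0.001,0.001,0.024,0,0,0,1]
    - [0.001,0.001,0.024,0,0,0,1]
    - [0.001,0.001,0.024,0,0,0,1]

```text
time: 6.58
tool_pos: [0.4747, 0.3381, 0.1933]
tcp_rot: [-2.144, -2.296, 0.003]
wrist_force: [-0.2, 0.0, -2.0]
width: 0.157
```

Request:
apply_moves:
  deltas:
    - [0,0,0.003,0,0,0,1]
    - [0,0,0.006,0,0,0,1]
    - [0,0,0.006,0,0,0,1]
    - [0,0,0.006,0,0,0,1]

```text
time: 6.92
tool_pos: [0.4753, 0.3383, 0.1882]
tcp_rot: [-2.145, -2.296, 0.0]
wrist_force: [0.3, 0.0, -2.5]
width: 0.155
```

Request:
apply_moves:
  deltas:
    - [0,0,0.002,0,0,0,1]
    - [0,0,0.004,0,0,0,1]
    - [0,0,0.004,0,0,0,1]
    - [0,0,0.004,0,0,0,1]

```text
time: 7.25
tool_pos: [0.4757, 0.3386, 0.1848]
tcp_rot: [2.145, 2.295, 0.001]
wrist_force: [-0.4, 0.2, 0.2]
width: 0.152
```

Request:
apply_moves:
  deltas:
    - [0,0,0.002,0,0,0,1]
    - [0,0,0.004,0,0,0,1]
    - [0,0,0.004,0,0,0,1]
    - [0,0,0.004,0,0,0,1]

```text
time: 7.58
tool_pos: [0.4758, 0.3387, 0.1811]
tcp_rot: [2.144, 2.295, 0.002]
wrist_force: [-0.8, 0.1, 3.4]
width: 0.155
```

The load rises steadily, at about 0.9 N/mm, so the left hook is carrying. A little more gives a clear tug.

Request:
apply_moves:
  deltas:
    - [0,0,0.001,0,0,0,1]
    - [0,0,0.003,0,0,0,1]
    - [0,0,0.003,0,0,0,1]
    - [0,0,0.003,0,0,0,1]
    - [0,0,0.003,0,0,0,1]
    - [0,0,0.003,0,0,0,1]

```text
time: 8.08
tool_pos: [0.4758, 0.3387, 0.1784]
tcp_rot: [2.144, 2.295, 0.002]
wrist_force: [-1.2, -1.0, 6.1]
width: 0.156
```

The load is about 8.5 N and the hook is steady. I'll ease back to the basket's own weight.

Request:
apply_moves:
  deltas:
    - [0,0,-0.003,0,0,0,1]
    - [0,0,-0.0065,0,0,0,1]
    - [0,0,-0.0065,0,0,0,1]
    - [0,0,-0.0065,0,0,0,1]

```text
time: 8.42
tool_pos: [0.4757, 0.3386, 0.1837]
tcp_rot: [2.145, 2.295, 0.001]
wrist_force: [0.9, 0.8, 1.2]
width: 0.153
```

Request:
apply_moves:
  deltas:
    - [0,0,-0.001,0,0,0,1]
    - [0,0,-0.001,0,0,0,0.75]
    - [0,0,-0.001,0,0,0,0.7]
    - [0,0,-0.001,0,0,0,0.6]
    - [0,0,-0.001,0,0,0,0.55]
    - [0,0,-0.001,0,0,0,0.55]
    - [0,0,-0.001,0,0,0,0.55]
    - [0,0,-0.001,0,0,0,0.55]

```text
time: 9.08
tool_pos: [0.4753, 0.3384, 0.1847]
tcp_rot: [-2.145, -2.296, 0.0]
wrist_force: [0.4, 0.6, 0.6]
width: 0.448
```

Request:
apply_moves:
  deltas:
    - [0,0,-0.01,0,0,0,0.55]
    - [0,0,-0.025,0,0,0,0.55]
    - [0,0,-0.045,0,0,0,0.55]
    - [0,0,-0.07,0,0,0,0.55]
    - [0,0,-0.1,0,0,0,0.55]
    - [0,0,-0.12,0,0,0,0.55]
    - [0,0,-0.12,0,0,0,0.55]
    - [0,0,-0.12,0,0,0,0.55]

```text
time: 9.75
tool_pos: [0.4763, 0.3391, 0.3075]
tcp_rot: [2.144, 2.295, 0.007]
wrist_force: [-0.2, -0.3, -0.5]
width: 0.447
```

Request:
apply_moves:
  deltas:
    - [0,0,0,0,0,0,0.55]
    - [0,0,0,0,0,0,0.55]
    - [0,0,0,0,0,0,0.55]
    - [0,0,0,0,0,0,0.55]
    - [0,0,0,0,0,0,0.55]
    - [0,0,0,0,0,0,0.55]
    - [0,0,0,0,0,0,0.55]
    - [0,0,0,0,0,0,0.55]

```text
time: 10.42
tool_pos: [0.4754, 0.3384, 0.3047]
tcp_rot: [-2.145, -2.296, 0.0]
wrist_force: [-0.3, -0.8, 0.3]
width: 0.449
```

```bash
python3 -c "
from h import *
import cv2
s=status.read_state();print(s['tool_pos'],s['wrist_force'],s['width'])
a0=vision.read_camera('scene').astype(int);status
import time
a=a0[130:280,240:400];b=vision.read_camera('side')[130:280,230:370]
a2=vision.read_camera('scene').astype(int);print('motion px',(np.abs(a2-a0)[150:260,270:370].max(2)>40).sum())
cv2.imwrite('pics/g3.png',cv2.resize(np.hstack([a,b]).astype(np.uint8)[:,:,::-1],None,fx=2.6,fy=2.6,interpolation=cv2.INTER_CUBIC))"
```

```text
[0.4754 0.3384 0.3047] [-0.2922 -0.8118  0.2535] 0.44921465013227924
motion px 0
```

View pics/g3.png

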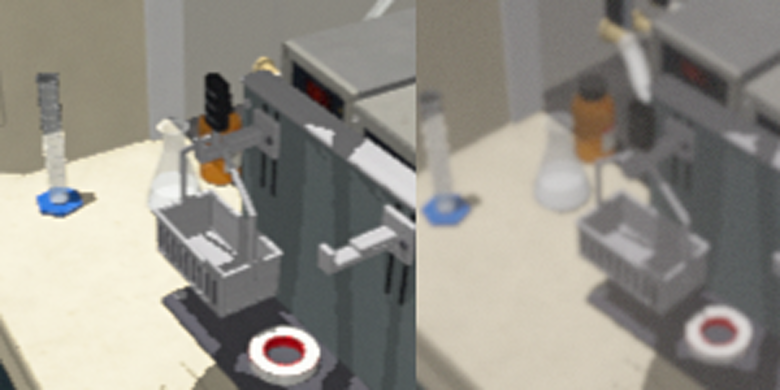

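The basket hangs upright on the left hook, with its grip at (217,100). Nothing moved between the two frames, the flask, bottle and cylinder are standing, and the gripper is clear. Handing in.

```bash
python3 -c "
from workcell import job
print(job.finish_job())"
```

```text
the job is handed in; nothing more can be done
None
```

The basket is hanging on the left hook, and I handed the job in at about 10.5 s. That hook held the tug, so I didn't need the right one.

- **Tug:** with the basket still gripped, the load rose steadily to about 8.5 N with no run-down. The TCP sank about 8 to 9 mm below first contact, arm give included.
- **Release:** I eased back until the hook carried roughly the basket's weight plus 1 N, opened the jaws part way and rose 120 mm.
- **Last checks:**
  - The basket hangs upright in the seat.
  - Nothing moved between two scene pictures about 0.1 s apart.
  - The wrist force is near zero and the gripper is clear.
  - The flask, bottle and cylinder are all standing.

**What went wrong:** the first grasp missed. The finger ends stood about 36 mm above the reported TCP, which disagrees with the stated tool frame, and the jaws shut on top of the grip, pressing with about 7 N. The pictures and the contact force agreed on the offset, so I went that much deeper and the second grasp held. I didn't find the cause.

The load figures come from the wrist force; I couldn't read the hook's load or sink directly.

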